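# Push the stuck plate stage home into its imaging hood

### The job

Of the two rail stages, take the one that carries the round Petri dish: its carriage has gummed up at the near end of the rail. Push it by its upright tab along the rail until it breaks free, and slide it on under its hood until it is fully home against the end stop hidden inside, without ramming it. Leave the carriage with the glass slides where it is, and take the gripper clear.

Things in the scene. Friction and masses are not known exactly. Their poses are not given: they have to be found in the camera images.
- plate_unit: Rail unit with the dish: grey bed 360x130x12 mm with two rods, fixed, its far half under a white hood (172 mm long, 130 wide, roof at 70 mm, open mouth 6 mm beyond the bed's middle). Origin: centre of the bed's underside; x along the rail to the hood, z up. A like unit beside it carries glass slides; which is left or right varies.
- plate_carriage (a joint): Travel of the dish carriage in m: 0 at the near end, growing towards the hood; hard end stop, hidden in the hood, at 0.140. Starts at 0 to 0.02. Up to about 0.045 it is gummed and takes 10 to 14 N to push; there it jumps free by a few mm and then takes 2 to 4 N. It stays where it is left.
- plate_tab (a point): Push tab of the carriage with the round 93 mm Petri dish: upright plate 60 mm wide, 8 mm thick, from the deck at 36 mm up to 90 mm. Point: middle of its near face, 80 mm above the worktop; x along the rail to the hood, z up. Open behind it down to 26 mm, save an end block 30 mm high 11 mm or more nearer. At the end stop it is still outside, 31 mm short of the hood.
- slide_tab (a point): The same tab on the other unit's carriage, which carries a rectangular white tray of three glass slides. Leave it alone. Point and axes as for plate_tab.

How it is judged (in metres and radians):
On the way:
1. the dish carriage has broken free of the gummed stretch (value of joint plate_carriage above 0.055 m), for 0.1 s.
At the end, for the whole second after the job is handed in: The dish carriage rests within 10 mm of its end stop (joint above 0.130 m), still, and the slide carriage is within 10 mm of where it was (value of joint plate_carriage above 0.13 m and velocity of joint plate_carriage between -0.01 and 0.01 m/s and distance of slide_tab from where it was at the start of the episode below 0.01 m); the robot touches nothing.
It fails at once if the dish carriage was rammed or forced (more than 60 N) (contact force between anything else and plate_unit above 60 N).
It fails at once if the carriage with the glass slides was pushed more than 10 mm (distance of slide_tab from where it was at the start of the episode above 0.01 m).
It also fails if it takes over 35 s, if anything falls off the work surface, if the arm or the gripper's body presses on something with over 40 N, if the wrist force passes 120 N, or if a joint passes its speed limit or range.

### The arm

A 6-joint arm with a two-finger parallel gripper is mounted at the origin on a cart in front of the work surface, level with it; the furniture and walls round the work are solid. World frame = base frame: x ahead of the robot, y to its left, z up, the work surface at z = 0. Lengths are in mm, angles in rad, forces in N, time in s.
With the tool pointing down it reaches from about 275 to 775 mm from the base axis. Payload 14.6 kg.
Tool frame: the origin (TCP) lies between the finger pads; the fingertips stand 17 mm ahead of it and the grasp point (between the pads) lies 2 mm behind it (r.tcp_to_tips is the distance from the TCP to the fingertips, in mm); z points along the fingers, y is the line along which they close (so a half turn about z gives the same grasp; the last joint's range is limited). The gripper opens to 85 mm and grips with 20 to 120 N. Pads are 22 mm wide; open, the fingers measure 114 mm over their backs; the gripper's body (76 mm by 85 mm) begins 54 mm behind the grasp point. The pads swing forward as they close: fully open they stand 13 mm farther back than shut.
Start: joints at [-1.455, 0.263, -0.048, 1.259, 0, 1.415], TCP at [140.432, -505.873, 248.278] pointing down, gripper open.
Joint ranges: [-2.65, 2.65], [-0.89, 1.7], [-1.18, 1.37], [-2.13, 2.11], [-1.35, 1.29], [-3.14, 3.14]. Speed limits (rad/s): [1.89, 1.89, 2.57, 2.79, 3.14, 3.14].

### API

Orientations are given as a unit quaternion [x, y, z, w].
In Python, from cell import r, sensors, get_image gives the robot as it stands (r), with the cameras as plain functions and the readings (sensors).
- The arm moves only by the shell command python3 inch.py, which reads ROWS from standard input. ROWS is 1 to 5 rows, parted by a bar, with the numbers parted by commas; each row has 7 numbers: dx, dy, dz in mm, then a rotation vector rx, ry, rz in rad, then the opening from 0.0 (shut) to 1.0 (fully open); each row is the pose to reach, as a shift and turn from the pose commanded when the command began, along the tool's axes at that moment; what a row does not reach only later rows make up. A row lasts 1/12 s, in which the tool goes at most 41.7 mm and 0.125 rad, less where a joint would pass 70% of its speed; a pose out of reach is approached as far as the arm can. The fingers move at their own pace and stop on an object; the grip force is fixed at half the most. Time passes only in rows, so rows that do not move let the fingers close. It prints the time, the measured TCP pose, the force, the opening and the grip force at its end. Input that does not fit is refused with a message, and nothing moves.
- sensors.state(): the state, without advancing time (a new reading comes with each control period).
- get_image(name): name is "scene" or "top" or "wrist"; returns a dict with "frame" (400x640x3 uint8, red, green, blue), "mtx" (3x3 intrinsics, pixels), "R" (3x3) and "t" (3): a world point X has camera coordinates R X + t. Camera axes: x right, y down, z forward; pixel columns grow to the right and rows downward; lengths in mm; the calibration is good to about 2 mm. A picture is of the moment at which its call begins. There is no depth.
- r.finish_job(): hands the job in; it is judged then, once.
The state is a dict: "clock": time; "joint_positions": joint angles; "joint_velocities": joint speeds; "effort": joint torques, N m; "tool_pos": TCP position; "orientation": TCP orientation; "force": force on the tool from outside, world axes, zero at the start; "ft_torque": the same for the moment, N m; "opening": opening from 0.0 (shut) to 1.0 (fully open); "grasp_force": force on a finger pad.
Only numpy, scipy, OpenCV 4.12 (cv2) and the standard library are available. Lean on these libraries where they do the work, as an engineer would, in place of code of your own. Each camera call takes 0.05 s, during which the arm holds its last target. There are 200 camera calls.

## Working session

There is one attempt and no reset: what is moved stays moved. The work goes in short steps, Python scripts to look and compute and a shell command to move; the robot and the scene stay as the last step left them, time stands still between calls to the robot, and variables do not carry over. Pictures are saved under pics/ and viewed, at most 10 in all, crops included, and the job is handed in when it is done.

```bash
mkdir -p pics; ls; python3 - <<'E'
from cell import r, sensors, get_image
import cv2,numpy as np
for n in("scene","top"):
    d=get_image(n); cv2.imwrite(f"pics/{n}0.png",d["frame"][:,:,::-1])
    np.savez(f"pics/{n}0.npz",**d); print(n,d["mtx"].tolist(),d["R"].round(4).tolist(),d["t"].tolist())
s=sensors.state();print(s)
E
```

```text
cell.py
inch.py
pics
scene [[463.9475444307448, 0.0, 314.4784274038065], [0.0, 463.9475444307448, 205.0355883323635], [0.0, 0.0, 1.0]] [[-0.8654, -0.5005, -0.0236], [-0.2135, 0.4111, -0.8862], [0.4532, -0.7619, -0.4626]] [528.9078798765073, 183.60112501914048, 914.2577712360107]
top [[516.8101677712405, 0.0, 318.8976999615714], [0.0, 516.8101677712405, 192.6723578837233], [0.0, 0.0, 1.0]] [[0.0163, -0.9998, 0.0126], [-0.9945, -0.0175, -0.1037], [0.1039, -0.0109, -0.9945]] [38.162329268439066, 544.1850812693713, 1122.602870719513]
{'clock': 0.1, 'joint_positions': array([-1.45530370e+00,  2.63482525e-01, -4.89025732e-02,  1.25937133e+00,
       -3.77624729e-06,  1.41546737e+00]), 'joint_velocities': array([-3.93374071e-05, -2.20766353e-03,  1.86655408e-03, -3.44748419e-04,
       -1.94279492e-03, -4.13085911e-06]), 'effort': array([ 4.37100971e-03, -6.38575745e+01,  3.85062575e+01,  9.92767891e-03,
       -9.68074687e-05, -6.57347755e-06]), 'tool_pos': array([ 140.40177732, -505.63566094,  247.85863201]), 'orientation': array([ 9.90845845e-01,  1.34997337e-01,  7.67335814e-06, -4.79993588e-04]), 'force': array([-0.25656696, -0.24999909, -0.11677523]), 'ft_torque': array([-0.04351701, -0.0199793 , -0.03786095]), 'grasp_force': 0.0, 'opening': 0.9978133003607976}
```

View pics/top0.png

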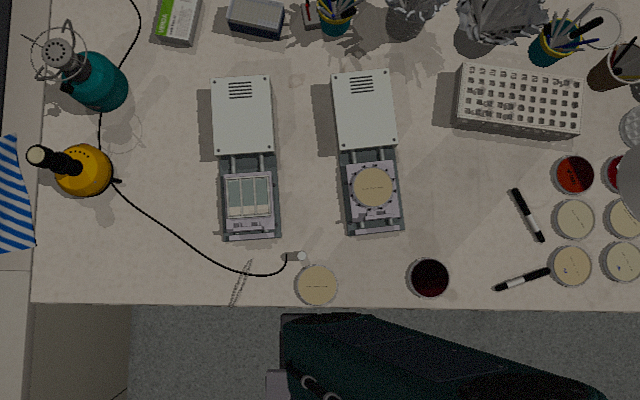

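View pics/scene0.png

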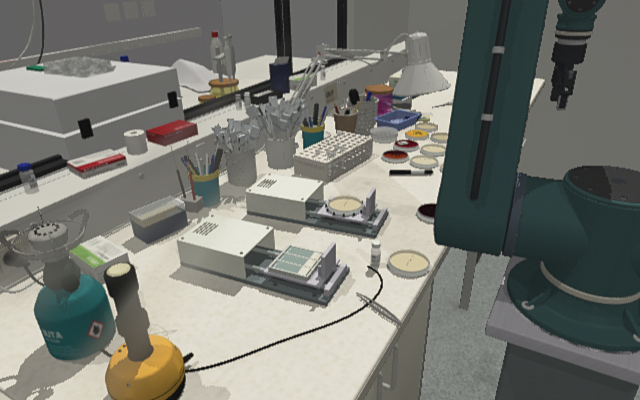

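The dish unit is the right-hand one in the top view: its hood spans about (332,72)–(398,150) and its tab is near (372,225). The slides unit is on the left, near (245,160). I'll zoom in to get the corners.

```bash
python3 - <<'E'
import cv2
t=cv2.imread("pics/top0.png")[60:245,310:420]; s=cv2.imread("pics/scene0.png")[165:245,240:400]
a=cv2.resize(t,None,fx=3.2,fy=3.2,interpolation=cv2.INTER_CUBIC);cv2.imwrite("pics/t1.png",cv2.convertScaleAbs(a,alpha=1.4))
a=cv2.resize(s,None,fx=5,fy=5,interpolation=cv2.INTER_CUBIC);cv2.imwrite("pics/s1.png",cv2.convertScaleAbs(a,alpha=1.2))
E
```

```text
(no output)
```

View pics/t1.png

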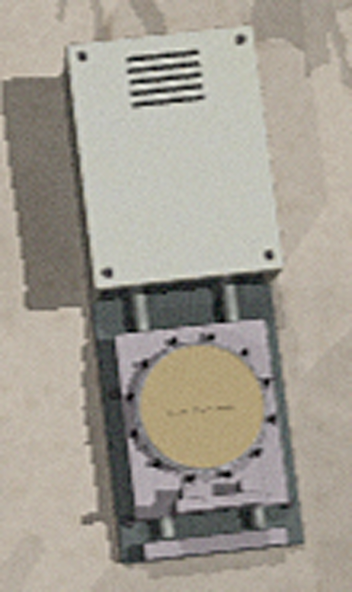

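View pics/s1.png

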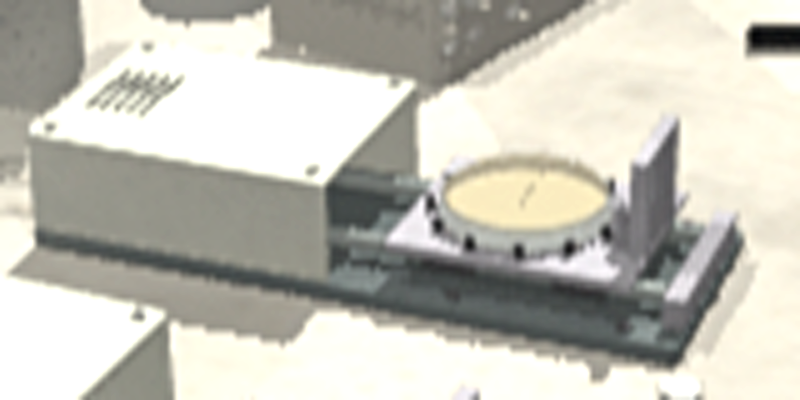

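```bash
cat > h.py <<'E'
import numpy as np
from scipy.optimize import least_squares
T=dict(np.load("pics/top0.npz"));S=dict(np.load("pics/scene0.npz"))
def proj(c,X):
    p=(c["R"]@np.atleast_2d(X).T+c["t"].reshape(3,1)); p=c["mtx"]@p; return (p[:2]/p[2]).T
def W(q,P):
    P=np.atleast_2d(P).astype(float);c,s=np.cos(q[2]),np.sin(q[2])
    return np.c_[q[0]+c*P[:,0]-s*P[:,1],q[1]+s*P[:,0]+c*P[:,1],P[:,2]]
tp=lambda a:(np.array(a,float)+.5)/3.2-.5+[310,60]
sp=lambda a:(np.array(a,float)+.5)/5-.5+[240,165]
E
python3 - <<'E'
from h import *
# hood x 6..178, corners: far-left, far-right, near-right, near-left; bed near left,right
P=[[178,65,70],[178,-65,70],[6,-65,70],[6,65,70],[-180,65,12],[-180,-65,12]]
t=tp([[66,42],[250,28],[282,270],[92,288],[118,562],[302,545]])
s=sp([[415,88],[328,183],[680,362],[745,235]]);Ps=[P[2],P[3],P[4],P[5]]
f=lambda q:np.r_[(proj(T,W(q,P))-t).ravel(),(proj(S,W(q,Ps))-s).ravel()]
o=least_squares(f,[550,-50,0]);print(o.x,o.fun.round(1))
q=o.x
# tab near-face top corners (left,right) in scene
ts=sp([[645,160],[680,120]])
g=lambda v:(proj(S,W(q,[[v[0],30,90],[v[0],-30,90]]))-ts).ravel()
o2=least_squares(g,[-130]);print("tab x",o2.x,o2.fun.round(1))
for z in(90,36):print(z,proj(T,W(q,[[o2.x[0],30,z],[o2.x[0],-30,z]])).round(1)*1, ((proj(T,W(q,[[o2.x[0],30,z],[o2.x[0],-30,z]]))-[310,60])*3.2).round())
x=o2.x[0]
print("tab",W(q,[x,0,80]), "stop x tab unit", 6-31-8)
E
```

```text
[ 6.35065343e+02 -5.72864303e+01  1.20611803e-01] [-0.7  0.2  0.4 -1.1 -0.2 -0.3 -0.4  0.1 -0.8  0.8 -0.8  0.   1.5 -1.6
 -0.6 -0.3 -0.1 -2.5  0.9 -0.9]
tab x [-149.25768141] [-0.  1.  0. -1.]
90 [[363.1 218.9]
 [391.4 216. ]] [[170. 509.]
 [261. 499.]]
36 [[360.7 220.2]
 [387.7 217.4]] [[162. 513.]
 [249. 504.]]
tab [[486.89198728 -75.24505305  80.        ]] stop x tab unit -33
```

```bash
echo '16,-12,0,0,0,0,0 | 46,-36,0,0,0,0,0 | 76,-60,0,0,0,0,0 | 106,-84,0,0,0,0,0 | 136,-108,0,0,0,0,0' | python3 inch.py; echo '30,-24,0,0,0,0,0 | 60,-48,0,0,0,0,0 | 90,-71,0,0,0,0,0 | 120,-95,0,0,0,0,0 | 140,-111,0,0,0,0,0' | python3 inch.py
```

```text
clock: 0.52
tool_pos: [243.0, -363.8, 248.0]
orientation: [0.991, 0.135, -0.0, -0.0]
force: [0.6, 0.4, 0.6]
opening: 0.302
grasp_force: 0.0
clock: 0.93
tool_pos: [348.7, -218.4, 248.3]
orientation: [0.991, 0.136, 0.0, -0.0]
force: [0.3, 0.2, -0.0]
opening: 0.001
grasp_force: 0.0
```

```bash
echo '30,-24,0,0,0,0.05,0 | 60,-47,0,0,0,0.1,0 | 90,-71,0,0,0,0.15,0 | 118,-93,0,0,0,0.15,0 | 138,-108,0,0,0,0.15,0' | python3 inch.py; echo '0,0,0,0,0,0,0 | 0,0,0,0,0,0,0' | python3 inch.py; python3 - <<'E'
from h import *
from cell import r, sensors, get_image
import cv2
s=sensors.state();print(s["tool_pos"],s["orientation"],s["joint_positions"])
d=get_image("wrist");cv2.imwrite("pics/w1.png",d["frame"][:,:,::-1]);np.savez("pics/w1.npz",**d)
q=[635.07,-57.29,.1206]
print(proj(d,W(q,[[-149,30,90],[-149,-30,90],[-180,65,12],[-180,-65,12],[6,65,70],[6,-65,70]])).round())
E
```

```text
clock: 1.35
tool_pos: [452.9, -77.5, 248.2]
orientation: [0.998, 0.061, -0.0, -0.0]
force: [0.9, -1.4, -0.7]
opening: 0.002
grasp_force: 0.0
clock: 1.52
tool_pos: [452.1, -79.1, 247.9]
orientation: [0.998, 0.062, -0.0, -0.0]
force: [-1.1, -0.5, -0.2]
opening: 0.006
grasp_force: 0.0
[452.0849033  -79.14057673 247.90600414] [ 9.98096466e-01  6.16704924e-02 -4.25504965e-04 -1.13674241e-04] [-3.51079813e-01  1.50759833e-01 -1.98294802e-01  1.22261243e+00
 -1.33143859e-04  2.66709358e+00]
[[286. 139.]
 [356. 140.]
 [262. 158.]
 [379. 159.]
 [238. -64.]
 [405. -63.]]
```

View pics/w1.png

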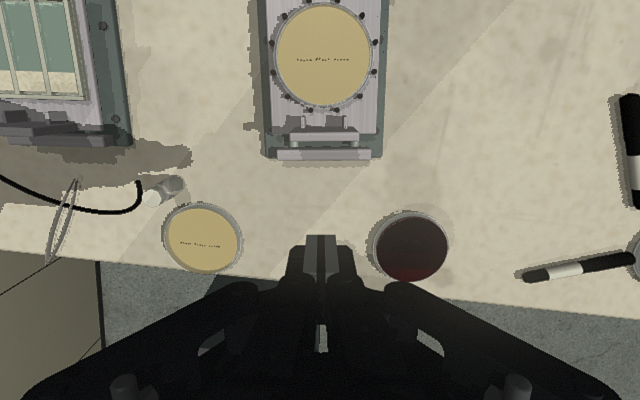

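The wrist picture shows the tab's top edge at (288–357, ~138), within about 2 px of where it should be, and the fingers are centred at column 321. I'll descend behind the tab.

```bash
echo '0,0,20,0,0,0,0 | 0,0,55,0,0,0,0 | 0,0,90,0,0,0,0 | 0,0,120,0,0,0,0 | 0,0,140,0,0,0,0' | python3 inch.py; echo '0,0,15,0,0,0,0 | 0,0,28,0,0,0,0 | 0,0,36,0,0,0,0 | 0,0,36,0,0,0,0 | 0,0,36,0,0,0,0' | python3 inch.py; echo '4,0,0,0,0,0,0 | 8,0,0,0,0,0,0 | 12,0,0,0,0,0,0 | 16,0,0,0,0,0,0 | 18,0,0,0,0,0,0' | python3 inch.py
```

```text
clock: 1.98
tool_pos: [450.0, -80.8, 105.9]
orientation: [0.998, 0.059, -0.001, -0.0]
force: [-0.1, -0.0, -0.2]
opening: -0.001
grasp_force: 0.0
clock: 2.4
tool_pos: [451.6, -80.6, 72.5]
orientation: [0.998, 0.06, -0.0, -0.0]
force: [0.1, 0.4, -0.2]
opening: 0.002
grasp_force: 0.0
clock: 2.82
tool_pos: [470.6, -77.8, 72.5]
orientation: [0.998, 0.061, 0.0, 0.0]
force: [-0.3, -0.2, -0.9]
opening: -0.002
grasp_force: 0.0
```

```bash
for i in 1; do echo '1,0,0,0,0,0,0 | 2,0,0,0,0,0,0 | 3,0,0,0,0,0,0 | 4,0,0,0,0,0,0 | 5,0,0,0,0,0,0' | python3 inch.py; done | egrep 'pos|force: \['; echo '1,0,0,0,0,0,0 | 2,0,0,0,0,0,0 | 3,0,0,0,0,0,0 | 4,0,0,0,0,0,0 | 5,0,0,0,0,0,0' | python3 inch.py| egrep 'pos|force: \['
```

```text
tool_pos: [474.7, -77.3, 72.3]
force: [-0.1, 0.0, 0.2]
tool_pos: [477.6, -76.8, 72.1]
force: [-15.2, -3.2, 10.5]
```

```bash
echo '1,0,0,0,0,0,0 | 2,0,0,0,0,0,0 | 3,0,0,0,0,0,0 | 4,0,0,0,0,0,0 | 5,0,0,0,0,0,0' | python3 inch.py| egrep 'pos|force: \['; echo '1,0,0,0,0,0,0 | 2,0,0,0,0,0,0 | 3,0,0,0,0,0,0 | 4,0,0,0,0,0,0 | 5,0,0,0,0,0,0' | python3 inch.py| egrep 'pos|force: \['; echo '1,0,0,0,0,0,0 | 2,0,0,0,0,0,0 | 3,0,0,0,0,0,0 | 4,0,0,0,0,0,0 | 5,0,0,0,0,0,0' | python3 inch.py| egrep 'pos|force: \['
```

```text
tool_pos: [482.5, -76.1, 72.1]
force: [-14.9, -3.8, 11.3]
tool_pos: [487.4, -75.5, 72.1]
force: [-14.2, -2.4, 11.3]
tool_pos: [492.4, -74.8, 72.1]
force: [-14.0, -2.9, 10.6]
```

```bash
echo '1.5,0,0,0,0,0,0 | 3,0,0,0,0,0,0 | 4.5,0,0,0,0,0,0 | 6,0,0,0,0,0,0 | 7.5,0,0,0,0,0,0' | python3 inch.py| egrep 'pos|force: \['; echo '1.5,0,0,0,0,0,0 | 3,0,0,0,0,0,0 | 4.5,0,0,0,0,0,0 | 6,0,0,0,0,0,0 | 7.5,0,0,0,0,0,0' | python3 inch.py| egrep 'pos|force: \['; echo '1.5,0,0,0,0,0,0 | 3,0,0,0,0,0,0 | 4.5,0,0,0,0,0,0 | 6,0,0,0,0,0,0 | 7.5,0,0,0,0,0,0' | python3 inch.py| egrep 'pos|force: \['
```

```text
tool_pos: [499.7, -73.9, 72.1]
force: [-14.8, -2.0, 13.2]
tool_pos: [508.7, -72.8, 72.1]
force: [-2.2, 1.5, -0.2]
tool_pos: [517.0, -72.1, 72.2]
force: [-2.6, 0.9, 0.4]
```

```bash
echo '2,0,0,0,0,0,0 | 4,0,0,0,0,0,0 | 6,0,0,0,0,0,0 | 8,0,0,0,0,0,0 | 10,0,0,0,0,0,0' | python3 inch.py| egrep 'pos|force: \['; echo '2,0,0,0,0,0,0 | 4,0,0,0,0,0,0 | 6,0,0,0,0,0,0 | 8,0,0,0,0,0,0 | 10,0,0,0,0,0,0' | python3 inch.py| egrep 'pos|force: \['; echo '2,0,0,0,0,0,0 | 4,0,0,0,0,0,0 | 6,0,0,0,0,0,0 | 8,0,0,0,0,0,0 | 10,0,0,0,0,0,0' | python3 inch.py| egrep 'pos|force: \[';  echo '2,0,0,0,0,0,0 | 4,0,0,0,0,0,0 | 6,0,0,0,0,0,0 | 8,0,0,0,0,0,0 | 10,0,0,0,0,0,0' | python3 inch.py| egrep 'clock|pos|force: \['; echo '2,0,0,0,0,0,0 | 4,0,0,0,0,0,0 | 6,0,0,0,0,0,0 | 8,0,0,0,0,0,0 | 10,0,0,0,0,0,0' | python3 inch.py| egrep 'clock|pos|force: \['
```

```text
tool_pos: [527.1, -70.9, 72.3]
force: [-3.3, 2.0, -1.3]
tool_pos: [537.0, -69.7, 72.3]
force: [-2.5, 0.2, 0.8]
tool_pos: [546.9, -68.5, 72.3]
force: [-2.5, 2.3, -0.1]
clock: 7.82
tool_pos: [556.8, -67.3, 72.3]
force: [-3.8, 2.6, 0.8]
clock: 8.23
tool_pos: [566.7, -66.1, 72.3]
force: [-2.1, 1.5, 0.1]
```

```bash
echo '1.5,0,0,0,0,0,0 | 3,0,0,0,0,0,0 | 4.5,0,0,0,0,0,0 | 6,0,0,0,0,0,0 | 7,0,0,0,0,0,0' | python3 inch.py| egrep 'pos|force: \['; echo '1,0,0,0,0,0,0 | 2,0,0,0,0,0,0 | 3,0,0,0,0,0,0 | 4,0,0,0,0,0,0 | 5,0,0,0,0,0,0' | python3 inch.py| egrep 'pos|force: \['; echo '1,0,0,0,0,0,0 | 2,0,0,0,0,0,0 | 3,0,0,0,0,0,0 | 4,0,0,0,0,0,0 | 5,0,0,0,0,0,0' | python3 inch.py| egrep 'clock|pos|force: \['
```

```text
tool_pos: [573.7, -65.3, 72.3]
force: [-2.8, 2.0, 0.5]
tool_pos: [578.5, -64.7, 72.3]
force: [-2.6, 1.3, 0.2]
clock: 9.48
tool_pos: [583.5, -64.1, 72.3]
force: [-3.1, 1.0, 1.1]
```

```bash
echo '0.6,0,0,0,0,0,0 | 1.2,0,0,0,0,0,0 | 1.8,0,0,0,0,0,0 | 2.4,0,0,0,0,0,0 | 3,0,0,0,0,0,0' | python3 inch.py| egrep 'clock|pos|force: \['
```

```text
clock: 9.9
tool_pos: [586.4, -63.7, 72.3]
force: [-2.9, 1.2, 0.3]
```

```bash
echo '0.6,0,0,0,0,0,0 | 1.2,0,0,0,0,0,0 | 1.8,0,0,0,0,0,0 | 2.4,0,0,0,0,0,0 | 3,0,0,0,0,0,0' | python3 inch.py| egrep 'clock|pos|force: \['
```

```text
clock: 10.32
tool_pos: [589.4, -63.3, 72.3]
force: [-1.9, 2.3, 0.4]
```

```bash
echo '0.5,0,0,0,0,0,0 | 1,0,0,0,0,0,0 | 1.5,0,0,0,0,0,0 | 2,0,0,0,0,0,0 | 2.5,0,0,0,0,0,0' | python3 inch.py| egrep 'clock|pos|force: \['
```

```text
clock: 10.73
tool_pos: [591.9, -63.0, 72.3]
force: [-2.2, 1.7, 0.5]
```

```bash
echo '0.5,0,0,0,0,0,0 | 1,0,0,0,0,0,0 | 1.5,0,0,0,0,0,0 | 2,0,0,0,0,0,0' | python3 inch.py| egrep 'clock|pos|force: \['
```

```text
clock: 11.07
tool_pos: [593.9, -62.8, 72.3]
force: [-2.2, 2.2, 0.9]
```

```bash
echo '0.5,0,0,0,0,0,0 | 1,0,0,0,0,0,0 | 1.5,0,0,0,0,0,0 | 2,0,0,0,0,0,0' | python3 inch.py| egrep 'clock|pos|force: \['
```

```text
clock: 11.4
tool_pos: [595.9, -62.5, 72.3]
force: [-2.7, 2.3, 0.3]
```

```bash
echo '0.5,0,0,0,0,0,0 | 1,0,0,0,0,0,0 | 1.5,0,0,0,0,0,0 | 2,0,0,0,0,0,0' | python3 inch.py| egrep 'clock|pos|force: \['
```

```text
clock: 11.73
tool_pos: [597.9, -62.3, 72.3]
force: [-1.6, 2.1, 0.3]
```

```bash
echo '0.5,0,0,0,0,0,0 | 1,0,0,0,0,0,0 | 1.5,0,0,0,0,0,0 | 2,0,0,0,0,0,0' | python3 inch.py| egrep 'clock|pos|force: \['
```

```text
clock: 12.07
tool_pos: [599.8, -62.1, 72.3]
force: [-2.4, 0.8, 1.1]
```

```bash
echo '0.5,0,0,0,0,0,0 | 1,0,0,0,0,0,0 | 1.5,0,0,0,0,0,0 | 2,0,0,0,0,0,0' | python3 inch.py| egrep 'clock|pos|force: \['; python3 - <<'E'
from h import *
from cell import r, sensors, get_image
import cv2
d=get_image("scene");cv2.imwrite("pics/s2.png",cv2.resize(cv2.convertScaleAbs(d["frame"][165:245,240:400,::-1],alpha=1.2),None,fx=5,fy=5,interpolation=cv2.INTER_CUBIC))
q=[635.07,-57.29,.1206]
p=proj(S,W(q,[[-33,30,90],[-33,-30,90],[-25,30,90]]));print((p-[240,165])*5)
E
```

```text
clock: 12.4
tool_pos: [600.2, -62.0, 72.2]
force: [-15.4, -2.0, 11.0]
[[420.85887949 126.80378138]
 [463.84850504  80.11319732]
 [406.16827867 124.40731383]]
```

View pics/s2.png

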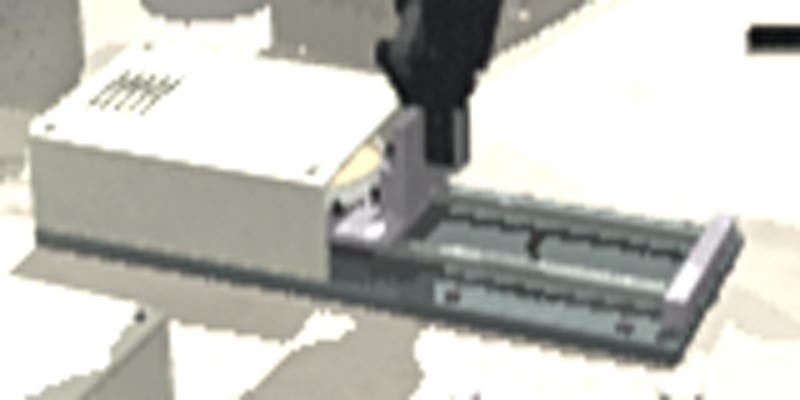

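The tab now stands right in front of the hood mouth, near (405,170), and the deck and dish are under the hood. The force jumped from 2 to 15 N while the tool stalled, so the carriage is against the stop. I'll back off.

```bash
echo '-3,0,0,0,0,0,0 | -8,0,0,0,0,0,0 | -16,0,0,0,0,0,0 | -26,0,0,0,0,0,0 | -36,0,0,0,0,0,0' | python3 inch.py| egrep 'clock|pos|force: \['; echo '0,0,-15,0,0,0,0 | 0,0,-40,0,0,0,0 | 0,0,-70,0,0,0,0 | 0,0,-100,0,0,0,0 | 0,0,-120,0,0,0,0' | python3 inch.py| egrep 'clock|pos|force: \['; echo '0,0,0,0,0,0,0 | 0,0,0,0,0,0,0 | 0,0,0,0,0,0,0' | python3 inch.py; python3 - <<'E'
from cell import r, sensors, get_image
import cv2
d=get_image("scene");cv2.imwrite("pics/s3.png",d["frame"][:,:,::-1])
E
```

```text
clock: 12.87
tool_pos: [565.4, -66.3, 72.3]
force: [0.2, 0.5, -0.3]
clock: 13.28
tool_pos: [566.1, -66.4, 195.1]
force: [0.7, -0.8, -1.2]
clock: 13.53
tool_pos: [565.6, -66.2, 191.6]
orientation: [0.998, 0.06, -0.0, -0.0]
force: [-0.8, 0.2, 0.1]
opening: 0.004
grasp_force: 0.0
```

View pics/s3.png

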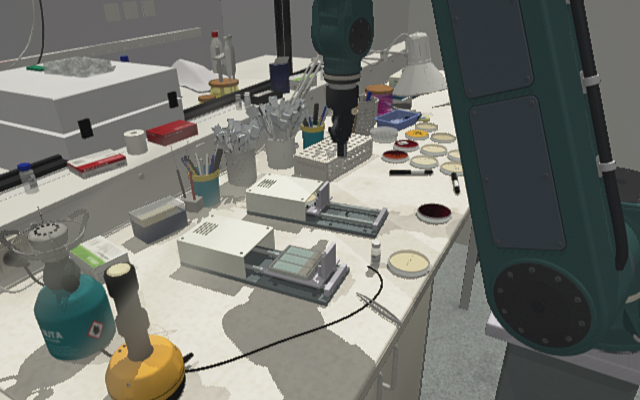

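The dish carriage is home, with its tab at about (322,200) by the hood. The slides carriage hasn't moved, with its tab still at about (327,268), and the gripper is clear.

```bash
python3 -c "from cell import r, sensors, get_image; print(r.finish_job())"
```

```text
the job is handed in; nothing more can be done
None
```

The dish carriage broke free and now sits against its end stop, with push-direction force readings no higher than about 15 N; the slides carriage looks unmoved in the last picture, the gripper is clear, and the job is handed in with no verdict returned.

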